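# Wedge up a two-board glue-up and hold the pressure

## Task

Two boards lie loose in the wedge clamping board, ready to be clamped for gluing: first lay the dark hardwood packing block flat in the tapered gap between the wider board and the slanted cleat, lengthwise and about at mid-length of the boards, and let go of it. Then slide the wooden wedge, thin end first, between block and cleat from the wide end of the gap, and drive it in firmly until both boards are pressed together and flush against the fence. Finish while still holding the wedge, with the pressure on; do not disturb the other things on the bench.

Things in the scene. Friction and masses are not known exactly. Their poses are not given: they have to be found in the camera images.
- clamp_board: Wedge clamping board: fixed plywood base 200 x 210 x 12 mm with fence, cleat and end stop screwed on top. Origin: centre of its underside. x runs from cleat to fence (away from the robot, yaw within 0.25 rad), y along the fence towards the WIDE end of the gap. Boards, block and wedge go on its top. Wood on wood, friction about 0.6, but the wedge's taper is waxed, about 0.2: a 10 N push along the wedge is enough, and it holds.
- fence: Fence: batten 22 x 190 x 20 mm along the far edge of the clamping board, axes parallel to the board's. Origin: centre of its underside, on the base. Face towards the boards: local x = -11 mm, which is board x = +75 mm. With all tight, in board x: edging +75..+53, panel +53..+3, packing block +3..-37, then the wedge's straight side.
- cleat: Cleat: slanted batten 26 x 125 x 12 mm near the front edge of the clamping board. Origin: centre of its underside, on the base. Turned +0.162 rad against the board, so the gap before its +x face (local x = +13 mm) is wide at its +y end and narrow at its -y end; same slant as the wedge.
- edging: Edging: loose pine strip 22 x 110 x 12 mm, lying flat (x across, y along) on the base, next to the fence. Origin at the centre of its underside. Starts 1 to 3 mm off the fence.
- panel: Panel: the wider loose board, pale wood 50 x 110 x 12 mm, flat (x across, y along) on the base between edging and gap, its middle near board y = -18 mm. Origin: centre of its underside. Starts 1 to 4 mm off the edging, a little askew.
- packing_block: Packing block: dark brown hardwood offcut 40 x 60 x 25 mm (x, y, z), flat on the bench. Origin: centre of its underside. In the gap, 60 mm side along the boards, it stands 13 mm above panel and cleat: fingertips gripping only its top 10 mm, across the 40 mm, clear both; once down it can be pushed against the panel.
- wedge: Wedge: pale wood, 160 mm long, 22 mm high. Origin: centre of the underside of its parallel tail, 30 mm (x) by 50 mm (y -25..+25): grip here, across x. From y = -25 to -135 it tapers one in six to 12 mm. The +x side (x = +15) is straight, for the block; the -x side slants, for the cleat. Goes in with axes parallel to the board's, moving along the cleat's face; tight with origin near board (-52, +60) mm.
- end_stop: End stop: fixed batten 60 x 18 x 12 mm at the narrow end of the clamping board, centred at board (0, -87) mm; keeps panel and block from sliding out towards board -y. Origin: centre of its underside.
- wedge_nose (a point): Middle of the wedge's thin end face, 11 mm above its underside.
- sanding_block: Bystander: cork sanding block 42 x 75 x 27 mm near the pencil sharpener. Not the packing block.
- wood_slice: Bystander: round branch slice, 47 mm across, 15 mm high.
- offcut_4: Bystander: small offcut 25 x 70 x 12 mm, behind the clamping board.
Not all that is in view belongs to the job. What is shaped like the packing_block but turquoise is not meant.

How it is judged:
On the way, in this order (a step that is already met when the one before it is completed fails the run):
1. the packing block lies flat in the gap beside the panel, lengthwise, let go (z of packing_block in the frame of clamp_board below 0.0145 m and x of packing_block in the frame of clamp_board between -0.034 and -0.009 m and y of packing_block in the frame of clamp_board between -0.052 and 0.012 m and angle between the y axis of packing_block and the y axis of fence, either way round below 0.15 rad and contact force between the fingers and packing_block below 0.1 N), for 0.2 s.
2. the wedge's thin end has entered the wide end of the gap by 20 mm or more, low down, between block and cleat (y of wedge_nose in the frame of cleat between -0.08 and 0.042 m and x of wedge_nose in the frame of cleat between 0.012 and 0.045 m and z of wedge_nose in the frame of cleat below 0.018 m and contact force between the fingers and packing_block below 0.1 N), for 0.05 s.
At the end, for the whole second after the job is handed in: Through the last second: both boards within 2 mm and 0.02 rad of flush against the fence; block flat and lengthwise between panel and wedge; wedge 75 mm or more into the gap, flat; every contact from fence to wedge above 2 N, wedge on cleat above 0.5 N; fingers bearing on the wedge above 2 N (z of each of packing_block, edging, panel in the frame of clamp_board below 0.0145 m and x of packing_block in the frame of clamp_board between -0.034 and -0.009 m and y of packing_block in the frame of clamp_board between -0.052 and 0.012 m and angle between the y axis of packing_block and the y axis of fence, either way round below 0.15 rad and x of edging in the frame of fence above -0.024 m and x of panel in the frame of fence above -0.06 m and angle between the y axis of each of edging, panel and the y axis of fence, either way round below 0.02 rad and z of wedge in the frame of clamp_board below 0.018 m and y of wedge_nose in the frame of cleat below -0.015 m and angle between the y axis of wedge and the y axis of fence, either way round below 0.06 rad and contact force between edging and fence above 2 N and contact force between panel and edging above 2 N and contact force between packing_block and panel above 2 N and contact force between wedge and packing_block above 2 N and contact force between wedge and cleat above 0.5 N and contact force between the fingers and wedge above 2 N and linear speed of wedge below 0.01 m/s); the arm keeps its last pose, push and grip.
It fails at once if a bystander is moved by more than 3 cm (distance of any of sanding_block, wood_slice, offcut_4 from where it was at the start of the episode above 0.03 m).
It also fails if it takes over 64 s, if anything falls off the work surface, if the arm or the gripper's body presses on something with over 40 N, if the wrist force passes 120 N, or if a joint passes its speed limit or range.

## Robot

A 6-joint arm with a two-finger parallel gripper is mounted at the origin on a cart in front of the work surface, level with it; the furniture and walls round the work are solid. World frame = base frame: x ahead of the robot, y to its left, z up, the work surface at z = 0. Lengths are in m, angles in rad, forces in N, time in s.
With the tool pointing down it reaches from about 0.25 to 0.725 m from the base axis. Payload 4 kg.
Tool frame: the origin (TCP) lies midway between the tips of the shut fingers; the grasp point (between the pads) lies 19 mm behind it (grip_depth is the distance from the TCP to the grasp point, in m); z points along the fingers, y is the direction in which the jaws open and shut (so a half turn about z gives the same grasp; the last joint's range is limited). The gripper opens to 85 mm and grips with 20 to 120 N. Pads are 22 mm wide; open, the fingers measure 114 mm over their backs; the gripper's body (76 mm by 85 mm) begins 54 mm behind the grasp point. The pads swing forward as they close: fully open they stand 13 mm farther back than shut.
Start: joints at [1.217, 0.241, 0.005, 1.335, 0, 1.571], TCP at [0.173, 0.469, 0.231] pointing down, gripper open.
Joint ranges: [-2.72, 2.72], [-1.05, 1.87], [-1.09, 1.28], [-1.99, 2.15], [-1.42, 1.44], [-3.14, 3.14]. Speed limits (rad/s): [2.79, 2.79, 3.14, 3.14, 3.14, 3.14].

## Interface

Orientations are given as a rotation vector (axis times angle).
In Python, from cell import * gives the robot as it stands. Calls block until the motion is done:
- move_pose(position, orientation): joint-space move of the TCP to a pose.
- move_l(position, attitude=None, feed=0.15, max_force=None): straight line of the TCP; attitude=None keeps the orientation; feed is the mean speed in m/s. With max_force (N) it stops when the force on the tool has changed by that much, and returns True; else False.
- set_joints(angles): joint-space move.
- let_go() and close(grasp_force=None): open the fingers fully, or close them until they stop; grasp_force is the grip in N (None keeps the last).
- wait(seconds).
- inverse_kinematics(position, orientation): joint angles nearest the present ones, or None.
- grab_frame(name): name is "side" or "top" or "wrist"; returns a dict with "color" (400x640x3 uint8, red, green, blue), "mtx" (3x3 intrinsics, pixels), "rvec" (rotation vector, rad) and "tvec" (3), from world to camera coordinates, as OpenCV has them. Camera axes: x right, y down, z forward; pixel columns grow to the right and rows downward; lengths in m; the calibration is good to about 2 mm. A picture is of the moment at which its call begins. There is no depth.
A pose or a line that the arm cannot do raises IKError and nothing moves.
- sign_off(): hands the job in, once; it reports no verdict.
Readings, each from a call of its own:
- current_time_s(): time.
- current_q(): joint angles.
- current_joint_vel(): joint speeds.
- current_joint_efforts(): joint torques, N m.
- current_eef_pos(): TCP position.
- current_ee_rot(): TCP orientation.
- current_ft_force(): force on the tool from outside, world axes, zero at the start.
- current_wrist_torque(): the same for the moment, N m.
- current_grip_width(): finger opening in m.
Only numpy, scipy, OpenCV 4.12 (cv2) and the standard library are available. Lean on these libraries where they do the work, as an engineer would, in place of code of your own. Each camera call takes 0.05 s, during which the arm holds its last target.

## Working session

There is one attempt and no reset: what is moved stays moved. The work goes in short steps, each a Python script; the robot and the scene stay as the last script left them, time stands still between calls to the robot, and variables do not carry over. Pictures are saved under pics/ and viewed, and the job is handed in when it is done.

```bash
ls; mkdir -p pics; python3 - <<'E'
from cell import *
import cv2
for n in ("side","top","wrist"):
    f=grab_frame(n); cv2.imwrite(f"pics/{n}0.png",f["color"][:,:,::-1]); print(n,f["mtx"].tolist(),f["rvec"],f["tvec"])
print(current_time_s(),current_eef_pos(),current_ee_rot(),current_grip_width())
E
```

```text
pics
side [[369.06868109870555, 0.0, 315.01080727888484], [0.0, 369.06868109870555, 199.03692222679595], [0.0, 0.0, 1.0]] [ 0.34408141 -2.74403215  1.24573876] [0.5488636  0.09220755 0.82007444]
top [[501.5813811751211, 0.0, 328.8841418769806], [0.0, 501.5813811751211, 201.00488592731065], [0.0, 0.0, 1.0]] [ 2.16918369 -2.2242406   0.08855063] [0.03854607 0.53370017 1.37269639]
wrist [[335.71684991442635, 0.0, 318.7866974644394], [0.0, 335.71684991442635, 203.26342044008567], [0.0, 0.0, 1.0]] [-2.38169467 -1.65953014 -0.23023439] [-0.50009011 -0.03473758  0.37851671]
0.15 [0.1730764  0.46858635 0.23064613] [-5.52834076e-01 -3.09229410e+00  2.40499040e-03] 0.08582173539342669
```

View pics/side0.png

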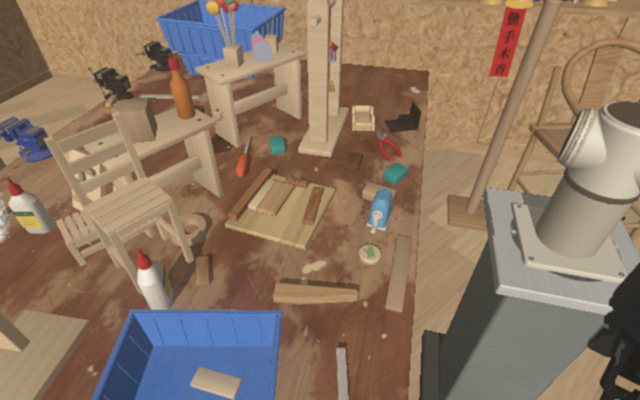

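View pics/top0.png

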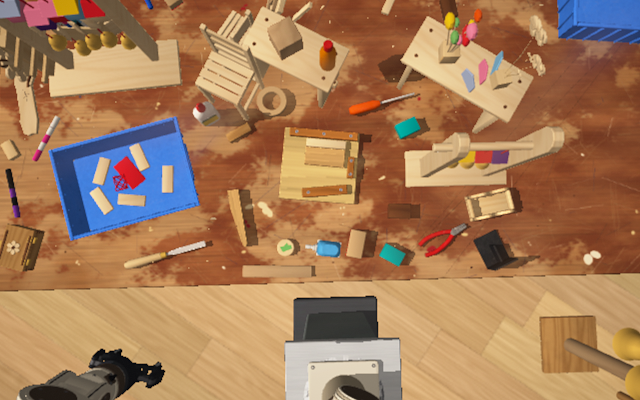

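View pics/wrist0.png

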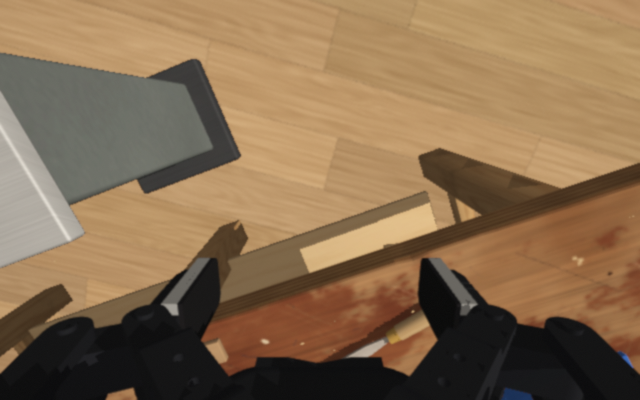

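The side view shows the clamp board at about (282,210), a wedge-like piece at (315,292) and a dark block at (354,161). The top view shows the board at (320,165), the wedge near (240,218) and a dark piece at (404,211). I'll zoom in to confirm which is which.

```bash
python3 - <<'E'
import cv2
a=cv2.imread("pics/top0.png")[110:270,220:460]; cv2.imwrite("pics/topz.png",cv2.resize(a,(792,528),interpolation=cv2.INTER_CUBIC))
a=cv2.imread("pics/side0.png")[120:320,200:440]; cv2.imwrite("pics/sidez.png",cv2.resize(a,(720,600),interpolation=cv2.INTER_CUBIC))
E
```

```text
(no output)
```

View pics/topz.png

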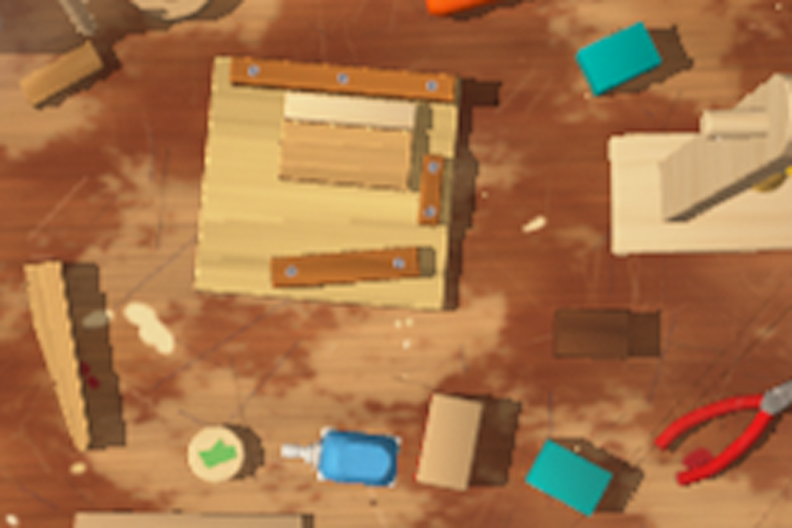

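View pics/sidez.png

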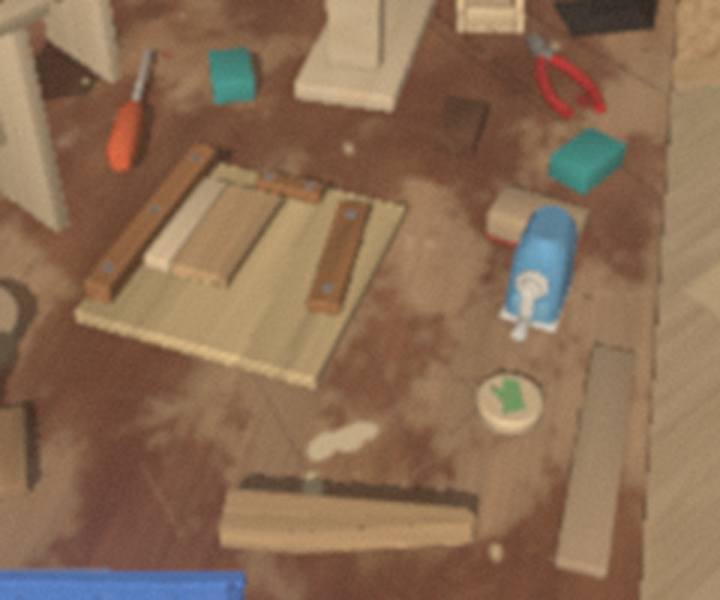

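```bash
cat > h.py <<'E'
import numpy as np, cv2, json, pickle
from scipy.spatial.transform import Rotation as Rn
def down(psi):  # jaw axis (tool y) at world angle psi
    y=np.array([np.cos(psi),np.sin(psi),0]); z=np.array([0,0,-1.]); x=np.cross(y,z)
    return Rn.from_matrix(np.column_stack([x,y,z])).as_rotvec()
def save(f,name,crop=None,zoom=1):
    pickle.dump(f,open(f"pics/{name}.pkl","wb"))
    a=f["color"][:,:,::-1]
    cv2.imwrite(f"pics/{name}.png",a)
def load(name): return pickle.load(open(f"pics/{name}.pkl","rb"))
def zoomim(name,x0,y0,x1,y1,s,out):
    a=load(name)["color"][y0:y1,x0:x1,::-1]
    cv2.imwrite(f"pics/{out}.png",cv2.resize(a,None,fx=s,fy=s,interpolation=cv2.INTER_CUBIC))
def ray(f,uv):
    R=cv2.Rodrigues(np.array(f["rvec"],float))[0]; t=np.array(f["tvec"],float).ravel()
    c=-R.T@t; d=R.T@np.linalg.inv(f["mtx"])@np.array([uv[0],uv[1],1.]); return c,d
def onz(f,uv,z):
    c,d=ray(f,uv); return c+d*(z-c[2])/d[2]
def proj(f,P):
    return cv2.projectPoints(np.array(P,float).reshape(-1,3),np.array(f["rvec"],float),np.array(f["tvec"],float),np.array(f["mtx"],float),None)[0].reshape(-1,2)
E
python3 - <<'E'
from cell import *
from h import *
np.set_printoptions(precision=4,suppress=True)
f=grab_frame("top"); save(f,"top1"); s=grab_frame("side"); save(s,"side1"); w=grab_frame("wrist")
z=3.3
def top(u,v): return (220+u/z,110+v/z)
for n,p,h in [("board TL",(217,58),.012),("board BL",(195,288),.012),("board BR",(445,308),.012),("block",(591,333),.025),("wedge thick",(43,263),.022),("wedge thin",(87,447),.022),("sand",(450,440),.027)]:
    print(n,onz(f,top(*p),h))
R=cv2.Rodrigues(w["rvec"])[0]; c=-R.T@w["tvec"].ravel()
E=Rn.from_rotvec(current_ee_rot()).as_matrix()
print("cam in tool",E.T@(c-current_eef_pos())); print(E.T@R.T, current_time_s())
E
```

```text
board TL [0.7439 0.1406 0.012 ]
board BL [0.5486 0.1631 0.012 ]
board BR [ 0.5265 -0.047   0.012 ]
block [ 0.5019 -0.1675  0.025 ]
wedge thick [0.5719 0.2885 0.022 ]
wedge thin [0.4178 0.2542 0.022 ]
sand [ 0.4159 -0.0469  0.027 ]
cam in tool [ 0.0707  0.0011 -0.1418]
[[-0.0002 -0.9614 -0.2751]
 [ 1.     -0.     -0.0005]
 [ 0.0005 -0.2751  0.9614]] 0.3
```

```bash
python3 - <<'E'
from cell import *
from h import *
for n,p in [("wA",(0.54,0.16,0.2)),("wB",(0.54,0.03,0.2))]:
    move_pose(p,down(-0.1)); wait(0.15); f=grab_frame("wrist"); save(f,n); print(current_time_s(),current_eef_pos(),current_q())
print(current_ft_force())
E
```

```text
2.25 [0.53964813 0.16102699 0.20016148] [2.89924288e-01 3.80007106e-01 1.17752249e-01 1.30831689e+00
 1.06028568e-04 1.95881873e+00]
3.0333 [0.54008315 0.03120415 0.20002023] [5.76046981e-02 3.36365431e-01 5.38317278e-02 1.28812960e+00
 1.91982350e-04 1.72640026e+00]
[-0.08942608  0.03508189  1.07258907]
```

View pics/wA.png

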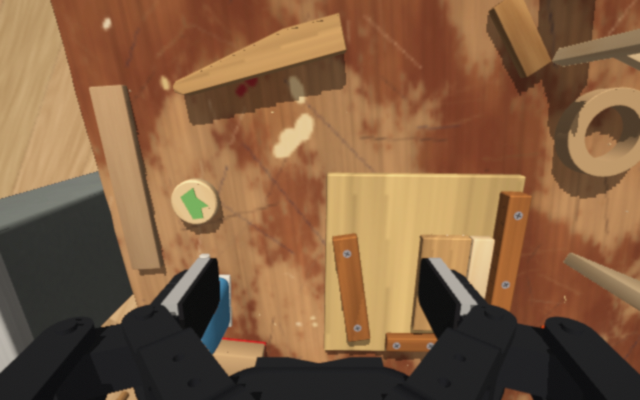

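View pics/wB.png

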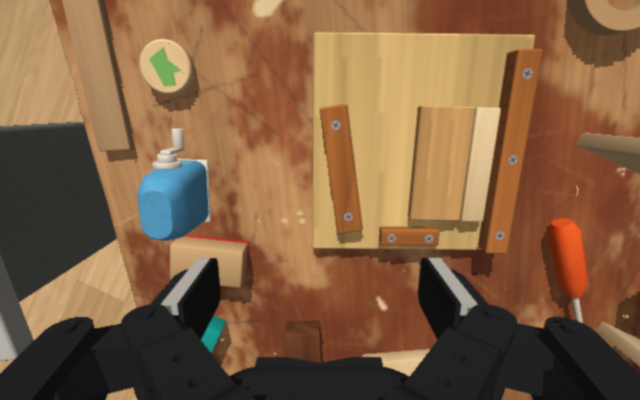

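wA shows the wedge (tail at (325,35), nose at (178,88)) and the board. wB shows the whole board (314–535, 33–250), with the packing block partly visible at (303,340). Next I need a view centred on the block.

```bash
python3 - <<'E'
from cell import *
from h import *
move_pose((0.47,-0.09,0.17),down(-0.1)); wait(0.15); f=grab_frame("wrist"); save(f,"wC"); print(current_time_s(),current_eef_pos())
zoomim("wB",300,20,550,260,2.5,"wBz")
zoomim("wA",160,5,360,130,4,"wAz")
zoomim("wC",200,120,450,320,3,"wCz")
E
```

```text
3.8583 [ 0.47106994 -0.08908181  0.17034752]
```

View pics/wC.png

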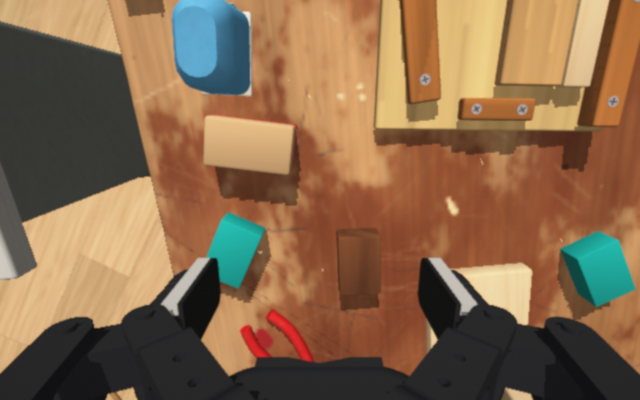

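View pics/wBz.png

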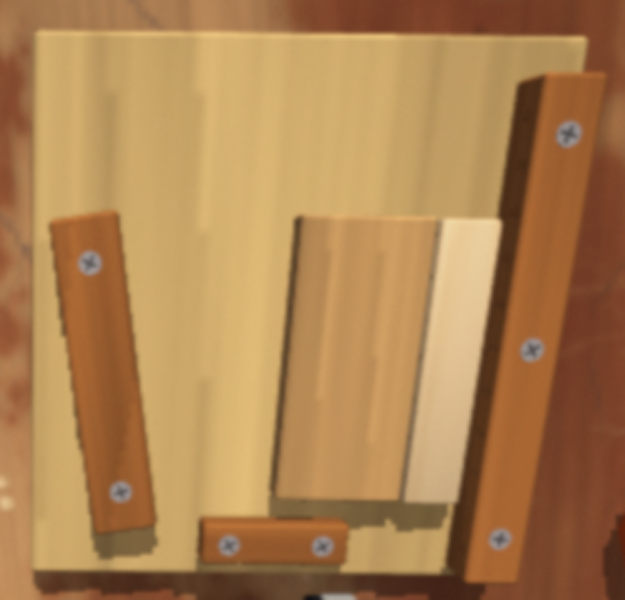

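View pics/wAz.png

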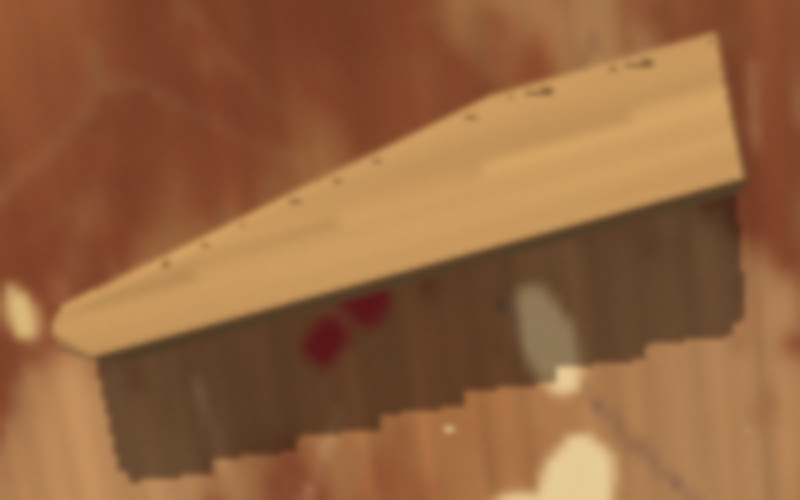

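View pics/wCz.png

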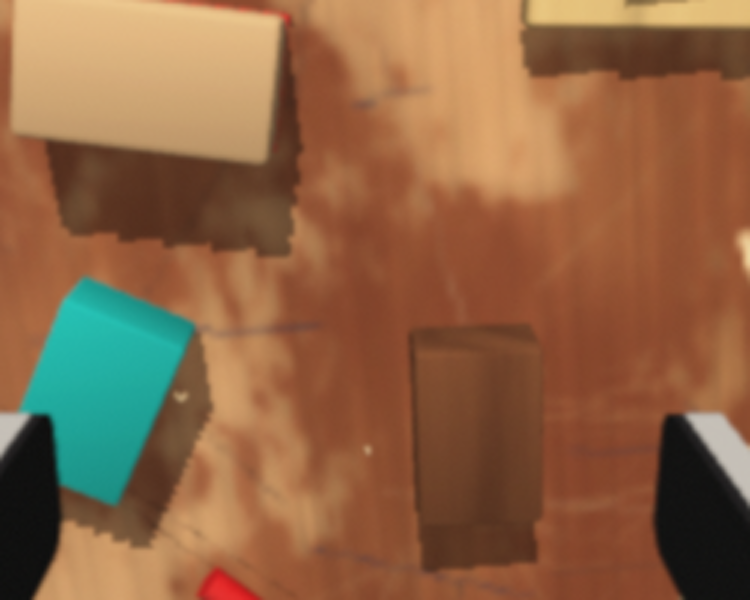

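```bash
cat > fit.py <<'E'
from h import *
from scipy.optimize import least_squares
def T2(p,pts):  # p=x,y,z,yaw
    c,s=np.cos(p[3]),np.sin(p[3]); pts=np.array(pts,float)
    return np.column_stack([p[0]+c*pts[:,0]-s*pts[:,1],p[1]+s*pts[:,0]+c*pts[:,1],p[2]+pts[:,2]])
def fit(obs,p0,fixz=None):
    # obs: list of (frame, model pts, pix)
    def r(q):
        p=np.array([q[0],q[1],fixz if fixz is not None else q[2],q[-1]])
        return np.concatenate([(proj(f,T2(p,m))-np.array(u)).ravel() for f,m,u in obs])
    q0=[p0[0],p0[1],p0[2],p0[3]] if fixz is None else [p0[0],p0[1],p0[3]]
    s=least_squares(r,q0,loss="soft_l1",x_scale=[.01]*(len(q0)-1)+[.1])
    p=s.x if fixz is None else np.array([s.x[0],s.x[1],fixz,s.x[2]])
    return p,np.sqrt(np.mean(r(s.x)**2)),r(s.x).reshape(-1,2)
def box(w,l,h,cx=0,cy=0,a=0,z0=0):
    # top corners in order (-x,+y),(+x,+y),(+x,-y),(-x,-y)
    q=np.array([(-w/2,l/2),(w/2,l/2),(w/2,-l/2),(-w/2,-l/2)]); c,s=np.cos(a),np.sin(a)
    return np.column_stack([cx+c*q[:,0]-s*q[:,1],cy+s*q[:,0]+c*q[:,1],np.full(4,z0+h)])
E
cat > m1.py <<'E'
from fit import *
np.set_printoptions(precision=4,suppress=True)
B,A,C=load("wB"),load("wA"),load("wC")
zb=lambda l:np.array(l,float)/2.5+(300,20)
base=box(.2,.21,.012)[[0,1,3]]; ub=zb([(36,32),(587,38),(34,571)])
fence=box(.022,.19,.020,.086,0,0,.012); uf=zb([(547,74),(605,73),(517,581),(465,581)])
stop=box(.06,.018,.012,0,-.087,0,.012); us=zb([(201,519),(347,520),(346,563),(202,563)])
uc=zb([(51,222),(117,212),(155,524),(97,532)])
up=zb([(298,216),(437,218),(403,500),(274,498)]); ue=zb([(443,218),(501,219),(458,502),(404,501)])
for fz in (None,0.):
    p,e,r=fit([(B,base,ub),(B,fence,uf),(B,stop,us)],(.635,.047,0,-.1),fz); print("board",p,e); print(r.tolist() if fz is not None else "")
b=p
for n,bx,u in (("cleat",box(.026,.125,.012),uc),("panel",box(.05,.11,.012),up),("edging",box(.022,.11,.012),ue)):
    q,e,r=fit([(B,bx,u)],(.6,.05,.012,-.1),.012)
    c,s=np.cos(b[3]),np.sin(b[3]); d=q[:2]-b[:2]
    print(n,"board frame",c*d[0]+s*d[1],-s*d[0]+c*d[1],q[3]-b[3],e)
zc=lambda l:np.array(l,float)/3+(200,120)
ub=zc([(413,350),(541,352),(541,523),(418,522)])
for fz in (None,0.):
    q,e,r=fit([(C,box(.04,.06,.025),ub)],(.5,-.167,0,-.1),fz); print("block",q,e)
za=lambda l:np.array(l,float)/4+(160,5)
W=np.array([(-15,25),(15,25),(15,-135),(3,-135),(-15,-25)])/1e3; W=np.column_stack([W,np.full(5,.022)])
uw=za([(716,34),(744,182),(98,356),(67,306),(492,97)])
for fz in (None,0.):
    q,e,r=fit([(A,W,uw)],(.55,.28,0,-1.3),fz); print("wedge",q,e,r.tolist())
S,T=load("side1"),load("top1")
print("wedge pts side",proj(S,T2(q,W)).tolist(),"block c top",proj(T,T2((.5,-.167,0,-.1),[(0,0,.025)])))
E
python3 m1.py
```

```text
board [ 0.6372  0.0502 -0.0053 -0.1138] 1.8335686183200453

board [ 0.6352  0.0507  0.     -0.1131] 2.419104239244776
[[-1.484773281159164, -0.402314385198693], [1.570010000168395, 0.8188659797582858], [-2.628109890586529, 1.2797750762285602], [0.5568010012008244, -5.898415741552988], [3.295578603073409, -5.0807250004776705], [0.5338584079096904, -1.1577637202600215], [-0.5857242419916702, -1.4521073508359166], [-0.07936529243295354, 3.147089712298879], [0.8998249267596066, 3.5587951767803077], [-0.697165645589223, 2.8463754123658873], [-1.6229965247420637, 2.0587685243898477]]
cleat board frame -0.07016419829398801 -0.019283752586627012 0.1688334338316758 1.3286288308947158
panel board frame 0.023559306628092132 -0.011370479024006765 0.01263605352170001 0.7950687999823196
edging board frame 0.061217482846661134 -0.011562895023659838 0.004165401183072057 0.488259291156807
block [ 0.5021 -0.1678 -0.0048 -0.0659] 0.7089412430778845
block [ 0.5017 -0.1653  0.     -0.0663] 0.8172525476854839
wedge [ 0.549   0.2914 -0.0152 -1.4214] 1.0933664297438523 [[-0.5086695044168437, 0.6495369381608498], [-0.01926746209818475, -1.0040031136681478], [-2.621808154269928, 0.32555499158780776], [0.6177703359429074, -0.1640727644038691], [1.6961650550890113, 0.008068851146191491]]
wedge [ 0.5489  0.2885  0.     -1.4324] 3.6285937092157425 [[0.9665236578569534, -0.11774051678585806], [1.3994163573610763, 0.0023457379553519786], [-9.338650737330312, 1.3465974731912098], [-6.24490565421047, 0.21726994583346482], [0.4247910340416752, -0.7143514406611473]]
wedge pts side [[271.6205846502457, 295.0683349965846], [274.7399192229854, 281.90041013313555], [357.81522955478465, 289.54089116958966], [357.6463475754732, 294.9126460887049], [298.04209160042075, 297.5849924179201]] block c top [[398.936  211.5933]]
```

```bash
cat > m2.py <<'E'
from m1 import *
print("-----")
for z in (.012,):
  for n,l in (("TL",[(A,(327.5,173.5)),(B,(314.4,32.8))]),("TR",[(A,(524.5,175.5)),(B,(534.8,35.2))]),("BL",[(A,(326,351.5)),(B,(313.6,248.4)),(C,(375.5,128.5))])):
    for f,u in l: print(n,onz(f,u,z))
    Aa=np.zeros((3,3));bb=np.zeros(3)
    for f,u in l:
        c,d=ray(f,u); d/=np.linalg.norm(d); P=np.eye(3)-np.outer(d,d); Aa+=P; bb+=P@c
    print("  tri",np.linalg.solve(Aa,bb))
obj=np.vstack([base,stop]); img=np.vstack([zb([(36,32),(587,38),(34,571)]),us])
R0=cv2.Rodrigues(B["rvec"])[0]
ok,rv,tv=cv2.solvePnP(obj,img,B["mtx"],None)
R=cv2.Rodrigues(rv)[0]
c=-R.T@tv.ravel(); print("cam in board",c, "optical axis in board", R[2], R[0]); print("nominal axis world",R0[2],R0[0],"cam",-R0.T@B["tvec"].ravel())
print((proj(dict(mtx=B["mtx"],rvec=rv,tvec=tv),obj)-img).tolist())
pf=proj(dict(mtx=B["mtx"],rvec=rv,tvec=tv),fence); print("fence res",(pf-uf).tolist())
E
python3 m2.py | sed -n '/-----/,$p'
```

```text
-----
TL [0.5485 0.1679 0.012 ]
TL [0.549  0.1659 0.012 ]
  tri [0.5488 0.1669 0.007 ]
TR [0.7442 0.1465 0.012 ]
TR [0.7449 0.1446 0.012 ]
  tri [0.7476 0.1452 0.007 ]
BL [ 0.5275 -0.0425  0.012 ]
BL [ 0.5269 -0.0411  0.012 ]
BL [ 0.5254 -0.041   0.012 ]
  tri [ 0.5266 -0.0412  0.0125]
cam in board [-0.0792 -0.012  -0.3193] optical axis in board [ 0.0437  0.1276 -0.9909] [-0.9987 -0.0213 -0.0468]
nominal axis world [-0.0267 -0.2736 -0.9615] [ 0.9952 -0.0982  0.0003] cam [0.5465 0.1019 0.342 ]
[[1.4166954924042443, 1.12670995084126], [0.3868071998379037, -0.16617738711381946], [-1.9547933245992795, 3.783313046693678], [0.19384732772533653, -1.7519199842958244], [0.7675946802196449, -0.39264487891176714], [-0.006012634744820389, -0.4436599312164162], [-0.9824960146899571, -2.3203289235629256]]
fence res [[-23.096766516481864, 3.6938028772057905], [-23.20389567743746, 4.264681760081245], [-5.69323571396626, -8.399787483978884], [-6.346864333095596, -9.079560603491444]]
```

```bash
cat > m3.py <<'E'
from m1 import *
print("-----")
b=np.array([.6365,.052,-.107]);c,s=np.cos(b[2]),np.sin(b[2])
def tob(P): d=np.array(P)[:2]-b[:2]; return np.round(1e3*np.array([c*d[0]+s*d[1],-s*d[0]+c*d[1]]),1)
for n,u,z in (("fence",uf,.032),("cleat",uc,.024),("stop",us,.024),("panel",up,.024),("edging",ue,.024)):
    print(n,[tob(onz(B,x,z)).tolist() for x in u])
E
python3 m3.py | sed -n '/-----/,$p'
```

```text
-----
fence [[74.7, 88.6], [94.4, 89.0], [94.9, -98.2], [74.1, -98.4]]
cleat [[-93.3, 38.7], [-69.3, 42.4], [-50.2, -78.1], [-73.5, -81.8]]
stop [[-31.8, -75.8], [27.0, -75.8], [28.6, -94.4], [-30.2, -94.9]]
panel [[-3.4, 41.6], [47.3, 41.3], [48.5, -67.1], [-3.1, -66.7]]
edging [[49.5, 41.3], [70.7, 41.1], [70.6, -67.7], [49.0, -67.5]]
```

```bash
cat > m4.py <<'E'
from m1 import *
print("-----")
for n,u,z in (("turq right",(264,230),.02),("turq bottom",(240,287),.025),("turq bottom z0",(249,303),.0),("base TL",(458,268),.02),("base TR",(530,264),.02),("pliers tip",(272,312),.01)):
    print(n,onz(C,u,z))
T,S=load("top1"),load("side1")
l=[(C,tuple(ub.mean(0))),(S,(200+466/3,120+118/3)),(T,(399.1,210.9))]
Aa=np.zeros((3,3));bb=np.zeros(3)
for f,u in l:
    print(onz(f,u,.025))
    c,d=ray(f,u); d/=np.linalg.norm(d); P=np.eye(3)-np.outer(d,d); Aa+=P; bb+=P@c
print("tri",np.linalg.solve(Aa,bb))
E
python3 m4.py | sed -n '/-----/,$p'; python3 -c "
from h import *
zoomim('wC',400,230,560,350,4,'wCr'); zoomim('side1',320,130,400,190,8,'sblk')"
```

```text
-----
turq right [ 0.4165 -0.1222  0.02  ]
turq bottom [ 0.3864 -0.1758  0.025 ]
turq bottom z0 [ 0.3849 -0.2092  0.    ]
base TL [ 0.5961 -0.179   0.02  ]
base TR [ 0.6646 -0.1816  0.02  ]
pliers tip [ 0.4098 -0.2158  0.01  ]
[ 0.5017 -0.1646  0.025 ]
[ 0.4937 -0.1624  0.025 ]
[ 0.5019 -0.1675  0.025 ]
tri [ 0.4996 -0.168   0.0205]
```

View pics/sblk.png

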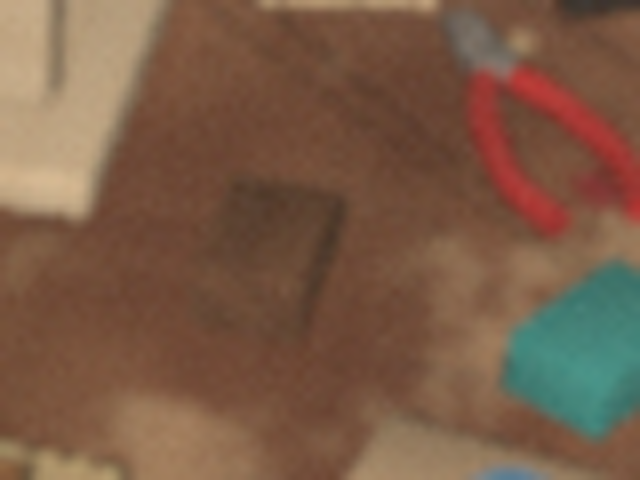

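The side crop shows the block at about (270,250). Its triangulated top is roughly 20 mm with coarse pixels, which fits 25 mm, and the fingers have clear space on both sides. Now I'll pick it up.

```bash
python3 - <<'E'
from cell import *
from h import *
D=down(-.066)
move_pose((.5015,-.1665,.08),D)
r=move_l((.5015,-.1665,.011),feed=.08,max_force=8); print("touch",r,current_eef_pos())
close(40); print("width",current_grip_width(),current_eef_pos(),current_time_s())
S=grab_frame("side"); save(S,"s2")
move_l((.5015,-.1665,.09),feed=.12); print(current_grip_width(),current_ft_force())
f=grab_frame("wrist"); save(f,"wD"); print(current_time_s())
E
```

```text
touch False [ 0.50201828 -0.16663868  0.01150579]
width 0.03901468649264652 [ 0.50195812 -0.16667856  0.01154677] 5.925
0.03857922325412152 [ 0.39487646 -0.29992476 -1.71541366]
6.8333
```

View pics/wD.png

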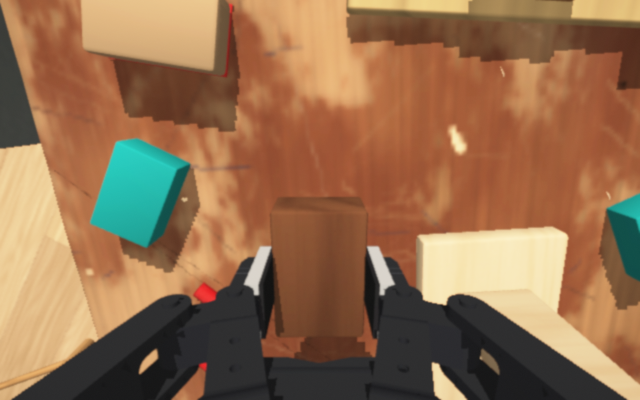

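```bash
cat > bd.py <<'E'
from h import *
b=np.array([.636,.053,-.107])
def w(x,y):
    c,s=np.cos(b[2]),np.sin(b[2]); return np.array([b[0]+c*x-s*y,b[1]+s*x+c*y])
def tb(P):
    c,s=np.cos(b[2]),np.sin(b[2]); d=np.array(P)[:2]-b[:2]; return np.array([c*d[0]+s*d[1],-s*d[0]+c*d[1]])
E
python3 - <<'E'
from cell import *
from bd import *
f=load("wD"); e=current_eef_pos(); z=e[2]+.0135
P=[onz(f,u,z) for u in ((272,211),(367,211),(364,337),(274,337))]; m=np.mean(P,0); print(P,m-e)
R=Rn.from_rotvec(current_ee_rot()).as_matrix(); off=R.T@(m-e); print("tool off",off)
dy=off[0]  # tool x ~ +y board
t=w(-.0275,-.012-dy)
D=down(b[2])
move_pose((*t,.085),D); move_l((*t,.055),feed=.1); wait(.1)
f=grab_frame("wrist"); save(f,"wE"); print(current_time_s(),tb(current_eef_pos()),current_eef_pos())
E
```

```text
[array([ 0.48359562, -0.13403182,  0.1023866 ]), array([ 0.52166408, -0.13653783,  0.1023866 ]), array([ 0.51872928, -0.19584718,  0.1023866 ]), array([ 0.47829741, -0.19321108,  0.1023866 ])] [-3.09998378e-05  1.27035617e-03  1.35000000e-02]
tool off [ 0.00127305 -0.00014429 -0.01349901]
8.3667 [-0.02681146 -0.01362021] [0.60788729 0.04232104 0.05591596]
```

View pics/wE.png

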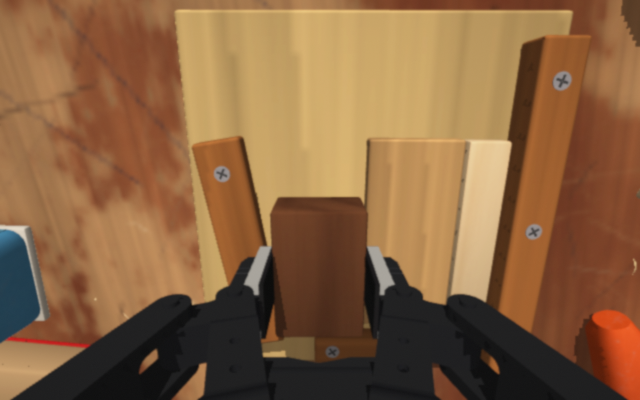

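```bash
python3 - <<'E'
from bd import *
np.set_printoptions(precision=4,suppress=True)
f=load("wE")
for n,u,z in (("TL",(177,11),.012),("TR",(572,11),.012),("panel",(368.5,139.5),.024),("panel2",(366.5,190),.024),("cleat",(241,138),.024),("cleat2",(263,240),.024),("fence TL",(540,37),.032),("fenceTR",(588,36),.032),("edg TR",(510,141),.024)): print(n,tb(onz(f,u,z)))
E
```

```text
TL [-0.0974  0.103 ]
TR [0.098  0.1029]
panel [-0.002   0.0414]
panel2 [-0.002   0.0148]
cleat [-0.0671  0.0422]
cleat2 [-0.0585 -0.0136]
fence TL [0.0722 0.0875]
fenceTR [0.0937 0.0879]
edg TR [0.0704 0.0405]
```

```bash
python3 - <<'E'
from cell import *
from bd import *
e=current_eef_pos(); t=w(-.0270,tb(e)[1])
r=move_l((*t,.020),feed=.04,max_force=5); e=current_eef_pos(); print("down",r,e,current_ft_force())
z=e[2]+.0005
t=tb(e); 
r=move_l((*w(t[0]+.007,t[1]),z),feed=.03,max_force=5); print("push",r,tb(current_eef_pos()),current_eef_pos()[2],current_ft_force())
let_go(); print(current_time_s())
e=current_eef_pos(); move_l((e[0],e[1],.10),feed=.15); 
f=grab_frame("wrist"); save(f,"wF"); print(current_time_s())
E
```

```text
down True [0.60699244 0.04238256 0.02360663] [-1.10436447  0.06139439  4.62569063]
push False [-0.02051815 -0.01365425] 0.02368543869192123 [-0.21851212 -0.73061108  0.47063322]
10.0333
10.7417
```

View pics/wF.png

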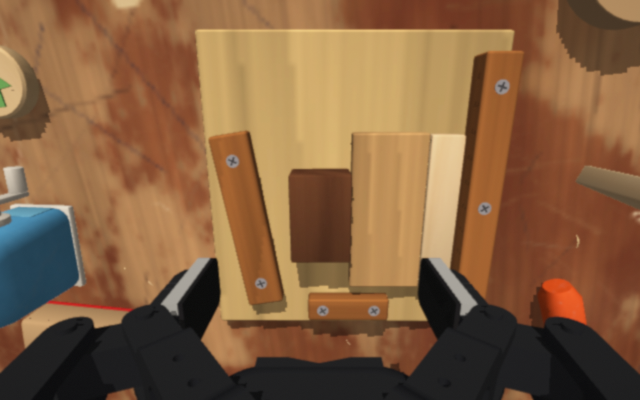

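```bash
python3 - <<'E'
from cell import *
from bd import *
T=load("top1")
for z in (0,.06,.12): print(z,onz(T,(199,206),z),onz(T,(190,165),z))
from scipy.spatial.transform import Rotation
move_pose((.50,.25,.16),down(1.72)); wait(.15)
f=grab_frame("wrist"); save(f,"wG"); print(current_time_s(),current_eef_pos(),current_q())
E
```

```text
0 [0.53050864 0.38762145 0.        ] [0.64628817 0.4117145  0.        ]
0.06 [0.52689473 0.37315849 0.06      ] [0.63772399 0.39622141 0.06      ]
0.12 [0.52328083 0.35869552 0.12      ] [0.62915981 0.38072832 0.12      ]
12.2333 [0.50033936 0.24933167 0.15964944] [ 4.62342286e-01  3.96230484e-01  3.39595590e-02  1.20900688e+00
 -6.53386195e-05  3.14702299e-01]
```

View pics/wG.png

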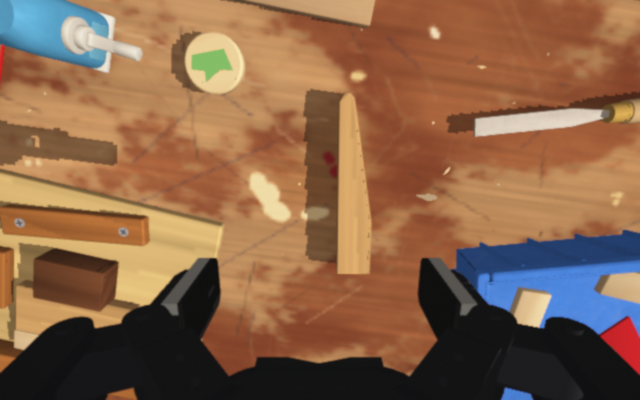

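```bash
python3 -c "
from h import *
zoomim('wG',290,85,410,285,3,'wGz')
f=load('wG')
for z in (0.05,.08,.1): print(onz(f,(458,250),z))"
```

```text
[0.52430793 0.36836742 0.05      ]
[0.51316912 0.35311604 0.08      ]
[0.50574324 0.34294845 0.1       ]
```

View pics/wGz.png

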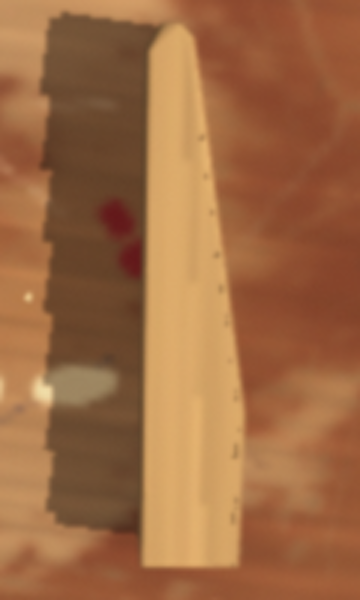

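```bash
cat > m5.py <<'E'
from fit import *
np.set_printoptions(precision=4,suppress=True)
A,G=load("wA"),load("wG")
za=lambda l:np.array(l,float)/4+(160,5)
zg=lambda l:np.array(l,float)/3+(290,85)
W=np.array([(-15,25,22),(15,25,22),(15,-128,22),(-15,-25,22)])/1e3
uA=za([(716,34),(744,182),(100,356),(492,97)]); uG=zg([(238,567),(142,567),(150,50),(245,410)])
for n,o in (("A",[(A,W,uA)]),("G",[(G,W,uG)]),("AG",[(A,W,uA),(G,W,uG)])):
    for fz in ((0.,None) if n!="AG" else (0.,None)):
        q,e,r=fit(o,(.55,.288,0,-1.42),fz); print(n,q,e); 
print(r.tolist())
E
python3 m5.py
```

```text
A [ 0.5485  0.2884  0.     -1.426 ] 1.0054777233841998
A [ 0.5484  0.2895 -0.006  -1.4227] 0.2615817588658168
G [ 0.5476  0.2898  0.     -1.4228] 0.6141653768778078
G [ 0.5483  0.2902 -0.0023 -1.4226] 0.426755477488459
AG [ 0.548   0.289   0.     -1.4261] 1.1153806666533708
AG [ 0.5485  0.2897 -0.0039 -1.4232] 0.7043355193398845
[[-0.0798948711662888, -0.5708559669664908], [0.5977329802900613, -0.9419348843400996], [-0.9836942950934429, -0.3824290247169131], [0.18473466184639165, -0.7773971168251421], [-0.6672722941200959, -0.978691582955264], [-0.8197754095129426, -0.9831300846747126], [-0.7743365118411702, 0.0758823446728627], [-0.7254708688416827, 0.6594860543126231]]
```

wG shows the wedge with its tail at about (353,250) and nose at (347,97). The bin is about 25 mm clear of the open finger. The fits from wA and wG agree within 1 mm, so I'll grasp the wedge.

```bash
python3 - <<'E'
from cell import *
from bd import *
D=down(-1.424+np.pi); p=(.548,.2893)
move_pose((*p,.07),D)
r=move_l((*p,.004),feed=.08,max_force=8); print("touch",r,current_eef_pos())
close(100); print("width",current_grip_width(),current_eef_pos(),current_ft_force(),current_time_s())
move_l((*p,.08),feed=.12); print(current_grip_width(),current_ft_force()); wait(.1)
f=grab_frame("wrist"); save(f,"wH"); print(current_time_s(),current_eef_pos(),current_ee_rot())
E
```

```text
touch False [0.54847887 0.28955392 0.00454048]
width 0.02743603479893805 [0.54859894 0.28958584 0.00478248] [-0.60601744  0.00600302  4.28178183] 14.2833
0.027834123752280733 [-0.48756486 -0.82742258 -0.71882053]
15.2167 [0.54710324 0.28883068 0.07857218] [ 2.30187398e-01 -3.13065003e+00  1.69757287e-03]
```

View pics/wH.png

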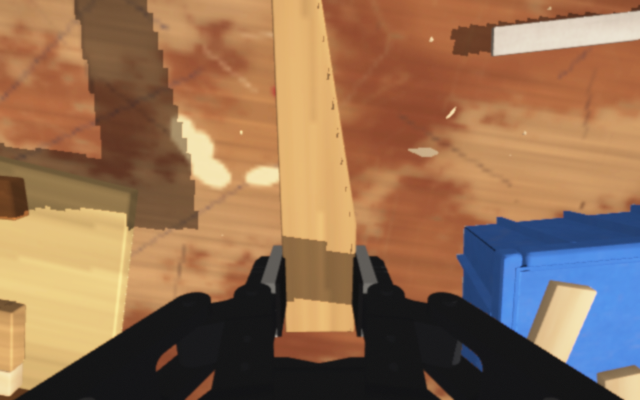

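```bash
python3 -c "
from h import *
zoomim('wH',240,0,400,345,1.7,'wHz')"; python3 - <<'E'
from h import *
import numpy as np
f=load("wH"); e=np.array([0.54710324,0.28883068,0.07857218]); z=e[2]+.0175
R=Rn.from_rotvec([ 2.30187398e-01,-3.13065003e+00,1.69757287e-03]).as_matrix()
for u in ((274,2),(278,100),(282,200),(286,331),(355,331),(355,225),(342,140)):
    print(u,(R.T@(onz(f,u,z)-e)).round(4))
E
```

```text
(274, 2) [ 0.1034 -0.0133 -0.0172]
(278, 100) [ 0.0725 -0.0131 -0.0173]
(282, 200) [ 0.0357 -0.0127 -0.0174]
(286, 331) [-0.023  -0.0128 -0.0175]
(355, 331) [-0.023   0.0171 -0.0176]
(355, 225) [ 0.0255  0.0156 -0.0174]
(342, 140) [ 0.0585  0.0099 -0.0174]
```

View pics/wHz.png

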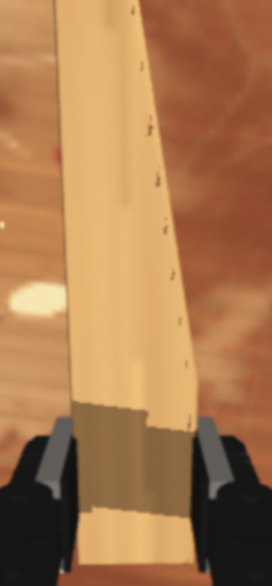

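```bash
python3 - <<'E'
from cell import *
from bd import *
D=down(b[2]+np.pi); 
o=(-.0685,.190); t=w(o[0],o[1]+.002)
q=inverse_kinematics((*t,.03),D); print(q)
move_pose((*t,.06),D); move_l((*t,.0185),feed=.08,max_force=8); wait(.1)
f=grab_frame("wrist"); save(f,"wI"); print(current_time_s(),current_eef_pos(),tb(current_eef_pos()),current_ft_force())
E
```

```text
[ 0.40352338  0.65674366  0.11050914  1.02456181  0.         -1.06027295]
17.3 [0.5888483  0.25141978 0.01908152] [-0.06807246  0.1922494 ] [ 0.90259202 -0.0706202   0.55143703]
```

View pics/wI.png

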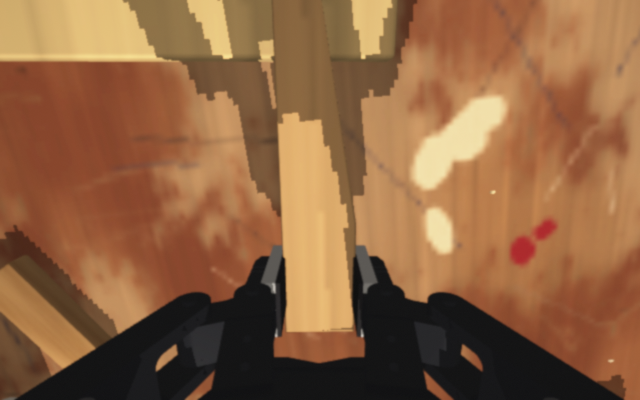

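```bash
python3 - <<'E'
from cell import *
from bd import *
t=w(-.0685,.162); r=move_l((*t,.0178),feed=.06,max_force=5); print(r,tb(current_eef_pos()),current_eef_pos()[2],current_ft_force(),current_time_s())
for n in ("side","top"):
    f=grab_frame(n); save(f,n+"J")
zoomim("sideJ",210,150,370,270,5,"sJz"); zoomim("topJ",260,115,380,215,6,"tJz")
E
```

```text
False [-0.068335    0.16174499] 0.01790976599253898 [-0.76161308 -0.45399302 -0.52725983] 17.95
```

View pics/sJz.png

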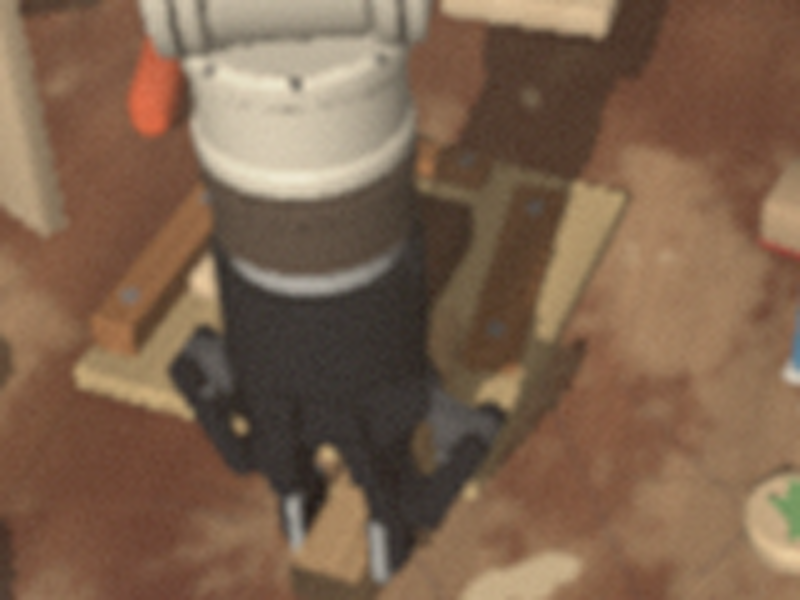

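View pics/tJz.png

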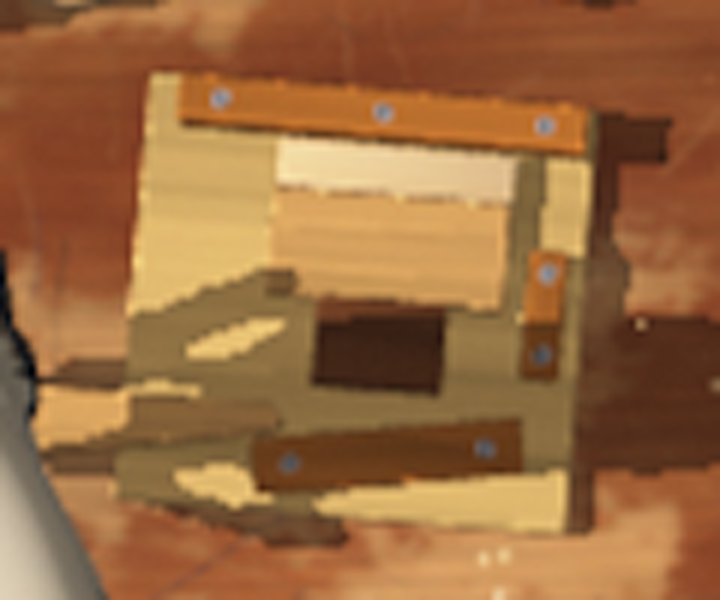

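In the top view the wedge nose at (278,420) is just past the wide end of the cleat, between cleat and block. It sits close to the cleat, so I'll shift about 5 mm towards the block and continue.

```bash
python3 - <<'E'
from cell import *
from bd import *
def rep(n,r): print(n,r,tb(current_eef_pos()).round(4),current_eef_pos()[2].round(4),np.round(current_ft_force(),2),round(current_time_s(),2))
t=w(-.0635,.162); r=move_l((*t,.0175),feed=.05,max_force=6); rep("x",r)
t=w(-.0572,.107); r=move_l((*t,.0173),feed=.05,max_force=6); rep("in",r)
f=grab_frame("top"); save(f,"topK"); zoomim("topK",260,115,380,215,6,"tKz")
E
```

```text
x False [-0.0631  0.1623] 0.0175 [ 0.35  1.08 -0.45] 18.3
in False [-0.0572  0.1073] 0.0173 [ 0.18  0.14 -0.97] 19.56
```

View pics/tKz.png

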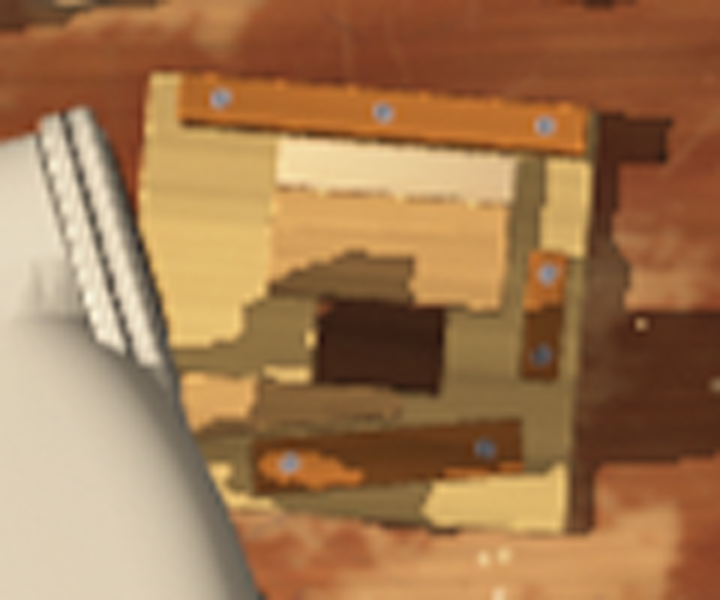

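The wedge lies freely between block and cleat, with its nose at about (400,405). Next I'll touch the cleat to find the true line, then drive along it.

```bash
python3 - <<'E'
from cell import *
from bd import *
def rep(n,r): print(n,r,tb(current_eef_pos()).round(4),current_eef_pos()[2].round(4),np.round(current_ft_force(),2),round(current_time_s(),2))
c=tb(current_eef_pos())
r=move_l((*w(c[0]-.009,c[1]),.0173),feed=.02,max_force=4); rep("cleat",r)
c=tb(current_eef_pos())
# drive along cleat
a=np.array([np.sin(.163),-np.cos(.163)])
off=np.array([.0006,0])
z=.0170
r=move_l((*w(*(c+off)),z),feed=.02,max_force=15); rep("off",r)
g=c+off+a*.025
r=move_l((*w(*g),z),feed=.03,max_force=15); rep("s25",r)
E
```

```text
cleat True [-0.0606  0.1075] 0.0172 [ 2.5   0.26 -0.09] 19.93
off False [-0.0603  0.1075] 0.0168 [0.45 0.29 0.09] 20.18
s25 False [-0.0561  0.0828] 0.0169 [-0.6  -0.62 -0.05] 21.17
```

```bash
python3 - <<'E'
from cell import *
from bd import *
def rep(n,r): print(n,r,tb(current_eef_pos()).round(4),current_eef_pos()[2].round(4),np.round(current_ft_force(),2),round(current_time_s(),2))
c=tb(current_eef_pos())
a=np.array([np.sin(.163),-np.cos(.163)])
g=c+a*.045
r=move_l((*w(*g),.0170),feed=.03,max_force=25); rep("drive",r)
wait(.5); rep("hold",r); print(current_grip_width())
f=grab_frame("top"); save(f,"topL"); zoomim("topL",260,115,380,215,6,"tLz")
f=grab_frame("side"); save(f,"sideL"); zoomim("sideL",210,150,370,270,5,"sLz"); save(grab_frame("wrist"),"wL")
E
```

```text
drive True [-0.0515  0.0573] 0.0177 [-0.52  2.57  3.27] 22.22
hold True [-0.0515  0.0573] 0.0177 [-0.03  1.47  5.38] 22.72
0.027503449593459697
```

View pics/tLz.png

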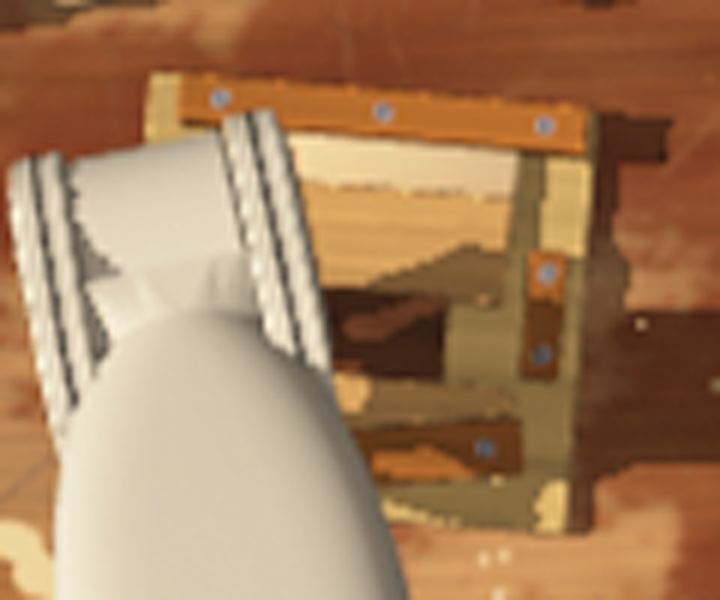

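View pics/wL.png

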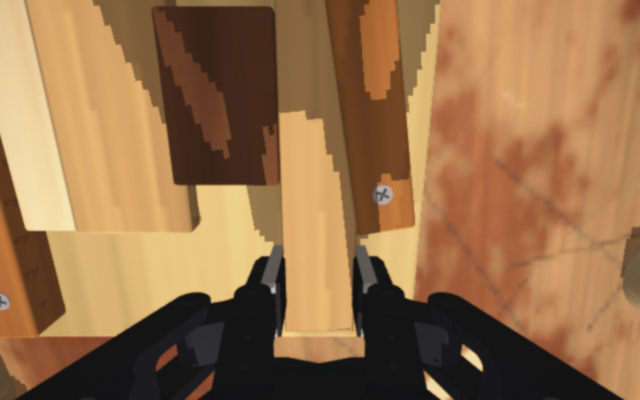

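View pics/sLz.png

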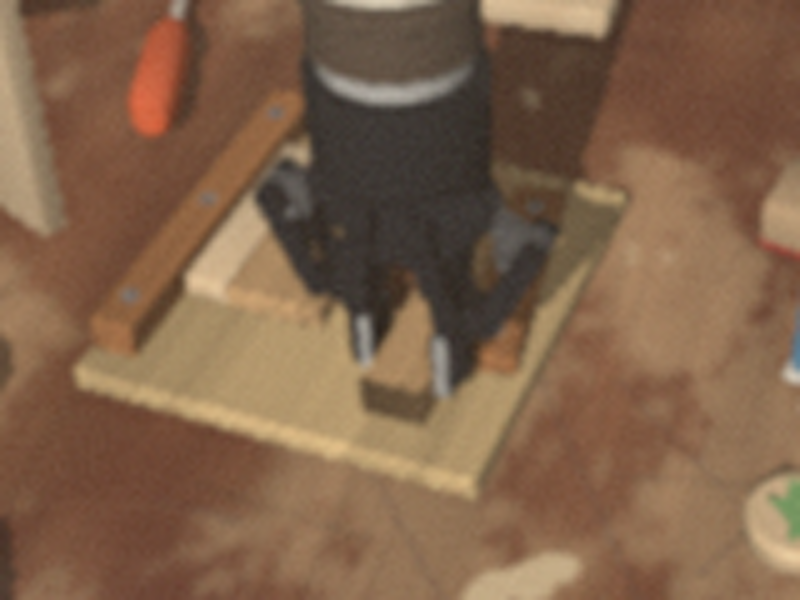

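The panel has closed on the edging, the block lies beside the panel, and the wedge is deep in the gap. The remaining push reads only about 2 N, so I'll drive again to confirm it is tight and to hold more pressure.

```bash
python3 - <<'E'
from cell import *
from bd import *
def rep(n,r): print(n,r,tb(current_eef_pos()).round(4),current_eef_pos()[2].round(4),np.round(current_ft_force(),2),np.round(current_wrist_torque(),2),round(current_time_s(),2))
a=np.array([np.sin(.163),-np.cos(.163)])
for F in (20,30):
    c=tb(current_eef_pos()); g=c+a*.006
    r=move_l((*w(*g),.0172),feed=.01,max_force=F); rep("drive",r)
    wait(.4); rep("hold",r)
E
```

```text
drive False [-0.0515  0.0573] 0.0177 [-2.14 16.52  3.14] [ 2.94  0.31 -1.44] 23.68
hold False [-0.0515  0.0572] 0.0177 [-2.78 17.46  3.03] [ 2.95  0.33 -1.42] 24.07
drive False [-0.0515  0.0573] 0.0177 [-2.   17.51  3.  ] [ 3.    0.39 -1.41] 24.32
hold False [-0.0515  0.0573] 0.0177 [-2.15 17.49  3.43] [ 2.97  0.37 -1.42] 24.73
```

```bash
python3 - <<'E'
from cell import *
from bd import *
def rep(n,r): print(n,r,tb(current_eef_pos()).round(4),current_eef_pos()[2].round(4),np.round(current_ft_force(),2),np.round(current_wrist_torque(),2),round(current_time_s(),2))
a=np.array([np.sin(.163),-np.cos(.163)])
c=tb(current_eef_pos()); g=c+a*.010
r=move_l((*w(*g),.0170),feed=.01,max_force=40); rep("drive",r)
wait(.4); rep("hold",r)
f=grab_frame("top"); save(f,"topM"); zoomim("topM",300,125,370,200,8,"tMz")
f=grab_frame("wrist"); save(f,"wM"); zoomim("wM",0,0,440,345,1.8,"wMz")
E
```

```text
drive False [-0.0514  0.0572] 0.0178 [-3.13 27.85  2.74] [ 4.81  0.48 -1.65] 25.27
hold False [-0.0515  0.0572] 0.0178 [-3.75 27.58  2.44] [ 4.76  0.46 -1.6 ] 25.68
```

View pics/tMz.png

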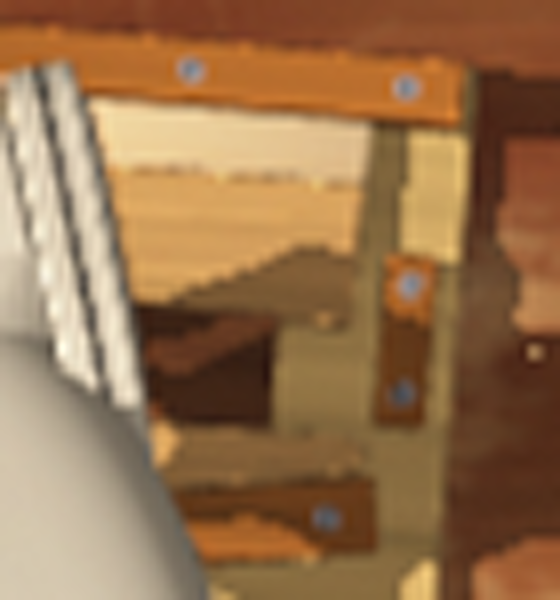

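View pics/wMz.png

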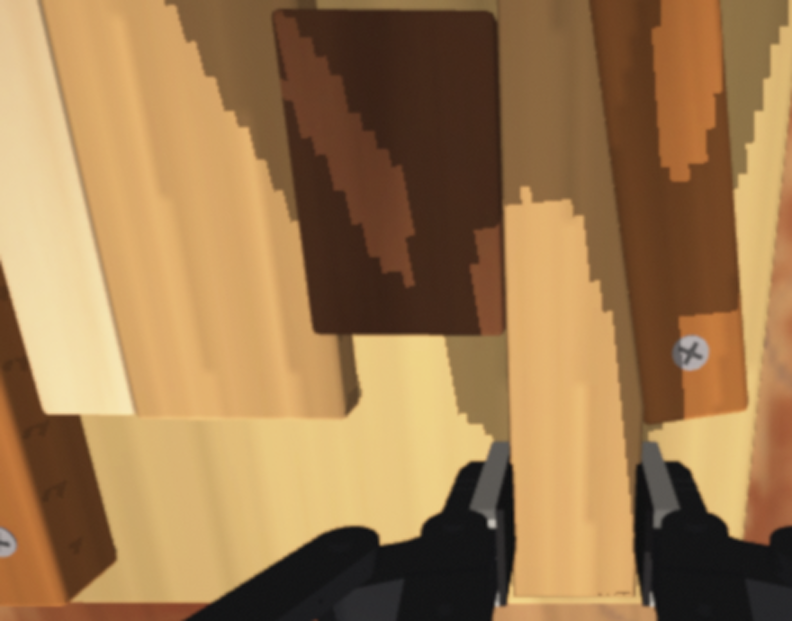

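```bash
python3 - <<'E'
from bd import *
f=load("wM"); T=load("topM")
for n,u,z in (("edg outer +y",(42,413),.024),("edg/panel +y",(133,414),.024),("edg/panel far",(42,3),.024),("panel inner +y",(348,416),.024),("fence top inner",(68,603),.032),("fence base inner",(116,556),.012),("block +y+x",(313,333),.037),("block +y-x",(503,333),.037),("block -y+x",(275,12),.037),("block -y-x",(495,12),.037),("cleat",(645,422),.024)):
    print(n,1e3*tb(onz(f,np.array(u)/1.8,z)).round(4))
g=lambda u:np.array(u)/8+(300,125)
for n,u,z in (("fence top in",(460,122),.032),("edg out -y",(370,122),.024),("edg/panel -y",(362,184),.024),("panel in -y",(350,320),.024)):
    print("top",n,1e3*tb(onz(T,g(u),z)).round(4))
E
```

```text
edg outer +y [73.6 39.3]
edg/panel +y [52.3 39.5]
edg/panel far [ 51.3 -46.1]
panel inner +y [ 1.7 39.8]
fence top inner [73.1 86.7]
fence base inner [75.6 87.3]
block +y+x [ 1.8 16. ]
block +y-x [-37.1  15.8]
block -y+x [  1.1 -42.1]
block -y-x [-37.4 -42.4]
cleat [-68.9  41.1]
top fence top in [  75.3 -103.5]
top edg out -y [ 74.2 -72.8]
top edg/panel -y [ 52.3 -71.7]
top panel in -y [  4.6 -71.4]
```

```bash
python3 - <<'E'
from cell import *
print(current_ft_force(),current_grip_width(),current_time_s()); sign_off()
E
```

```text
[-2.99248116 27.56500123  2.27715451] 0.027290739064998994 25.775
the job is handed in; nothing more can be done
```

I handed the job in at 25.8 s, with the arm still holding the wedge and pushing about 27 N along it.

- **Packing block:** I laid it flat in the gap, slid it towards the panel and let go. It now sits at about board (-18, -13) mm, lengthwise.
- **Wedge:** I entered it from the wide end, touched the cleat to find its line, and drove it along the face until it stopped. Its origin is near board y = +55 mm, which is about 5 mm deeper than the +60 mm given. Raising the push from 17 N to 27 N moved it by no more than 0.1 mm.
- **Boards:** In the last images the edging's outer edge is at board x = 73.6–74.2 mm and the joint with the panel at 51.3–52.3 mm. The panel's inner edge is at 1.7–4.6 mm. The stated tight values are 75, 53 and 3 mm, so these agree to within the 2 mm calibration.
- **Bystanders:** My moves kept clear of them, and they looked undisturbed wherever they were in view. I did not measure them again.

**Disagreements:**
- Block and wedge heights came out 2–5 mm low from the images, so I used the heights in the text.
- Board y varied by about 2–3 mm between features.
- After the first drive the push fell to about 2 N, so I drove again to bring the pressure back up.
- I could not read the contact forces between the pieces directly.

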